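Refit the washed cover of a gel viewer and hold its hinge in line for the pin

ROBOT

A 6-joint arm with a two-finger parallel gripper is mounted at the origin on a cart in front of the work surface, level with it; the furniture and walls round the work are solid. World frame = base frame: x ahead of the robot, y to its left, z up, the work surface at z = 0. Lengths are in m, angles in degrees, forces in N, time in s.
With the tool pointing down it reaches from about 0.3 to 0.75 m from the base axis. Payload 8.5 kg.
Tool frame: the origin (TCP) lies between the finger pads; the fingertips stand env.finger_overhang ahead of it and the grasp point (between the pads) lies 2 mm behind it (env.finger_overhang is the distance from the TCP to the fingertips, in m); z points along the fingers, y is the line along which they close (so a half turn about z gives the same grasp; the last joint's range is limited). The gripper opens to 85 mm and grips with 20 to 120 N. Pads are 22 mm wide; open, the fingers measure 114 mm over their backs; the gripper's body (76 mm by 85 mm) begins 54 mm behind the grasp point. The pads swing forward as they close: fully open they stand 13 mm farther back than shut.
Start: joints at [61.518, 21.807, 74.336, -0, 83.858, -12.336], TCP at [0.153, 0.528, 0.248] pointing down, gripper open.
Joint ranges: [-178.18, 178.18], [-50.72, 133.34], [12.68, 142.11], [-81.47, 261.47], [9.98, 163.14], [-165.26, 165.26]. Speed limits (degrees/s): [136.94, 136.94, 180, 180, 180, 180].

INTERFACE

Orientations are given as a 3x3 rotation matrix whose columns are the frame's x, y, z axes.
In Python, from rig import env gives the robot as it stands. The module is installed in compiled form; this text tells all that it offers.
- The arm moves only by the tool jog_arm, never from a script. Its arguments are lists of equal length, an entry for each row: "hand": the finger opening in m, from 0 to 0.0854; "travel": the shift along the world's x, y, z in m, a list of three; "yaw": the turn about the world's z in rad. A call has exactly 5 rows; each row shifts and turns the commanded pose from where the row before left it; what a row does not reach is not made up. A row lasts 1/8 s, in which the tool goes at most 62.5 mm and 10.7 degrees, less where a joint would pass 70% of its speed; a pose out of reach is approached as far as the arm can. A call is refused whole if a number of a shift passes 0.0625 or a number of a turn 0.188, either way. A call with a gripper value outside its range is refused whole. The fingers move at their own pace and stop on an object; "grip_force" is the grip in N (left out, the last holds). Time passes only in rows, so rows that do not move let the fingers close, or fill a call up. It gives the time, the measured TCP pose, the force, the opening and the grip force at its end, in the units of the state.
- env.observe(): the state, without advancing time (a new reading comes with each control period).
- env.get_image(name): name is "side" or "top"; returns the picture (400x640x3 uint8, red, green, blue); there is no depth.
- env.calibration(name): a dict with "fx", "fy", "cx", "cy" (pixels), "position" and "rotation" of the camera in the world. Camera axes: x right, y down, z forward; pixel columns grow to the right and rows downward; lengths in m; the calibration is good to about 2 mm. A picture is of the moment at which its call begins. calibration takes no time and is no camera call.
- env.close_job(): hands the job in; it is judged then, once.
The state is a dict: "time_s": time; "q": joint angles; "qvel": joint speeds; "joint_efforts": joint torques, N m; "position": TCP position; "tool_rot": TCP orientation; "ft_force": force on the tool from outside, world axes, zero at the start; "wrist_torque": the same for the moment, N m; "grip_width": finger opening in m; "gripper_force": force on a finger pad.
Only numpy, scipy, OpenCV 4.12 (cv2) and the standard library are available. Lean on these libraries where they do the work, as an engineer would, in place of code of your own. Each camera call takes 0.05 s, during which the arm holds its last target. There are 200 camera calls.

TASK

The amber cover of the white gel viewer has been washed and goes back on its hinge. First lay the steel hinge pin in the two forked rests on the viewer's rear edge and let go of it, its tip pointing at the hinge and its red grip outward; then take the cover out of the drying rack by its black grip, lower its two knuckles into the two gaps of the viewer's hinge without forcing them, and hold the cover there upright so that all the knuckle holes line up for the pin. Finish while still holding the cover like that, and leave the blue bottle and the amber jar where they stand.

Things in the scene. Friction and masses are not known exactly. Their poses are not given: they have to be found in the camera images.
- viewer: Gel viewer, fixed: white box 112 (x) x 200 (y) x 46 mm high with a blue window and a black knob on top; origin under its centre, x to its rear, y to its left, z up. On its rear edge stand the steel hinge (right half, behind the window) and two forked pin rests (left half), all in one line along y.
- hinge_bore (a point): Middle of the viewer's hinge on the axis of its 11 mm holes, 64 mm above the bench; axes as the viewer, y along the hinge towards the pin rests. Three fixed knuckles, 18 mm diameter, 14 mm long, at y = -33, 0, +33 mm; two gaps 19 mm wide at y = -16.5 and +16.5. Each gap ends below in a fixed 45-degree vee seat; a cover knuckle resting on both its flanks is in line with the fixed ones.
- pin_rest (a point): Point on the hinge axis half-way between the two forks, 92 mm along +y from hinge_bore, 18 mm above the viewer's top; same axes. Forks at y = -26 and +26 mm, each 8 mm wide along y, with a 45-degree vee open upward, 14 mm wide at its mouth 1.5 mm above the axis. A pin in both has its axis through this point. Between the forks: free for 44 mm along y and 15 mm down.
- pin_mid (a point): Hinge pin, loose, about 45 g: steel shaft 8 mm diameter, 85 mm long, red grip 12 x 12 x 16 mm at one end. This point is on its axis half-way along the shaft, 4 mm above the bench at the start, where the pin lies flat. x points along the shaft to the bare tip (x = +42.5 mm); the grip spans x = -42.5 to -58.5 mm.
- pin_tip (a point): The bare tip end of the hinge pin, on its axis.
- cover_grip (a point): Centre of the black rubber grip on the cover's top edge: 12 mm thick (x), 56 mm long (y), 26 mm high (z). The cover, loose, about 120 g, is an amber pane 6 mm thick (x), 96 mm wide (y), 118 mm high over all, standing upright in the drying rack. Axes: x normal to the pane, y along the knuckles, z up; front and back are alike.
- cover_bore (a point): Middle of the cover's lower edge on the axis of its two 11 mm knuckle holes, 87 mm below cover_grip; same axes. Knuckles 18 mm diameter, 15 mm long, ends bevelled 2.5 mm, centred at y = -16.5 and +16.5 mm; their underside is 9 mm below this point, the pane's lower edge 11 mm above it.
- rack: Drying rack, fixed: white plate 66 (x) x 124 (y) x 8 mm with steel pegs to 81 mm above the bench at the side edges of the pane; the cover stands on the plate's middle between the pegs, with 1.5 mm play, and comes out straight upward after 75 mm. Origin under its centre, z up. To its right stands a block heater 137 mm high, to its left a thin stand rod 310 mm high.
- bottle_mid (a point): Bystander: blue bottle, 54 mm in diameter, 113 mm high, loose; point 55 mm above its base. Leave it alone.
- jar_mid (a point): Bystander: amber glass jar with a black cap, 45 mm in diameter, 87 mm high, loose; point 43 mm above its base. Leave it alone.

How it is judged:
By the outcome, as a careful person would: the job done as asked, in the order asked, and still so for the second after the job is handed in, while the arm keeps its last pose, push and grip.
It also fails if it takes over 51 s, if anything falls off the work surface, if the arm or the gripper's body presses on something with over 40 N, if the wrist force passes 120 N, or if a joint passes its speed limit or range.

## Working session

There is one attempt and no reset: what is moved stays moved. The work goes in short steps, Python scripts to look and compute and a tool call to move; the robot and the scene stay as the last step left them, time stands still between calls to the robot, and variables do not carry over. Pictures are saved under pics/ and viewed, at most 10 in all, crops included, and the job is handed in when it is done.

Besides the shell and the picture viewer there is one more tool, called after "Request:" as name([rows], argument=value, ...), one row to a line, values as JSON. jog_arm: Moves the arm, as the interface text tells. Its arguments: {"type":"object","properties":{"hand":{"type":"array"},"travel":{"type":"array"},"yaw":{"type":"array"},"grip_force":{"type":"number"}},"required":["hand","travel","yaw"]}

```bash
mkdir -p pics
python3 - <<'E'
from rig import env
import cv2
s=env.observe()
for k in s: print(k,s[k])
print(env.finger_overhang)
for n in("side","top"):
    cv2.imwrite(f"pics/{n}0.png",env.get_image(n)[:,:,::-1]); print(n,env.calibration(n))
E
```

```text
time_s 0.0
q [ 6.15194402e+01  2.18412726e+01  7.43865709e+01 -2.29855421e-03
  8.38566812e+01 -1.23367409e+01]
qvel [ 0.02501401  0.13868997  0.01973614  0.00966845  0.00877677 -0.05250366]
joint_efforts [ 2.57820182e-03 -4.48453510e+01 -2.31284916e+01  8.13043158e-06
  4.67816062e-03  2.14770495e-05]
position [0.15281304 0.52805763 0.24769841]
tool_rot [[-9.60567897e-01  2.78044726e-01 -6.68421273e-04]
 [ 2.78045392e-01  9.60567035e-01 -1.31572047e-03]
 [ 2.76234304e-04 -1.44969030e-03 -9.99998911e-01]]
ft_force [-0.09448336  0.82271271 -0.10711927]
wrist_torque [ 0.03047798  0.0291805  -0.01795983]
gripper_force 0.0
grip_width 0.08539610926180842
0.017
side {'fx': 386.9354561500657, 'fy': 386.9354561500657, 'cx': 317.57304380650805, 'cy': 203.21224200973043, 'position': array([0.25002023, 0.51980606, 0.56479598]), 'rotation': array([[-0.93598467, -0.17370223,  0.30620292],
       [-0.35122392,  0.51997509, -0.77863192],
       [-0.0239678 , -0.83633333, -0.54769709]])}
top {'fx': 370.8024818343669, 'fy': 370.8024818343669, 'cx': 326.55055808503795, 'cy': 209.19059694731334, 'position': array([ 0.35111491, -0.18126514,  0.98380426]), 'rotation': array([[ 0.00551417, -0.98408684,  0.17760262],
       [-0.99982531, -0.00225375,  0.01855447],
       [-0.01785894, -0.1776739 , -0.98392736]])}
```

View pics/side0.png

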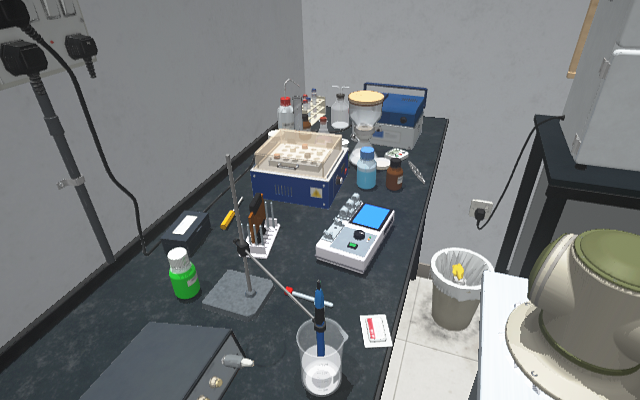

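View pics/top0.png

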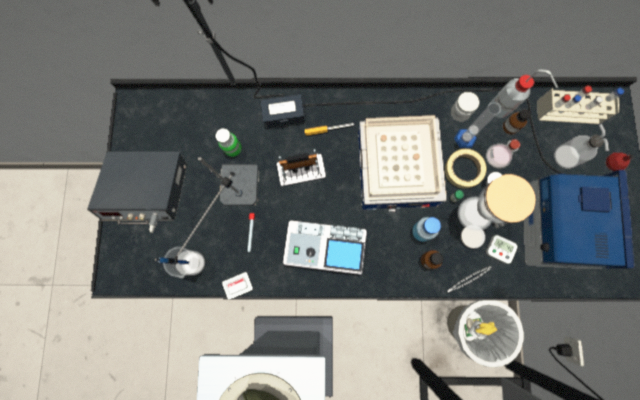

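The side view shows the viewer at about (355,235), the rack and cover at (262,225), the pin at (308,297), the bottle at (367,168) and the jar at (395,175). The top view shows the viewer at (325,247), the rack at (300,168) and the pin at (251,232).

Run:
```python
import cv2
t=cv2.imread("pics/top0.png"); s=cv2.imread("pics/side0.png")
cv2.imwrite("pics/tc.png",cv2.resize(t[140:280,225:375],None,fx=4,fy=4,interpolation=cv2.INTER_CUBIC)[:600])
cv2.imwrite("pics/sc.png",cv2.resize(s[180:320,215:405],None,fx=4.2,fy=4.2,interpolation=cv2.INTER_CUBIC))
```

```text
(no output)
```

View pics/tc.png

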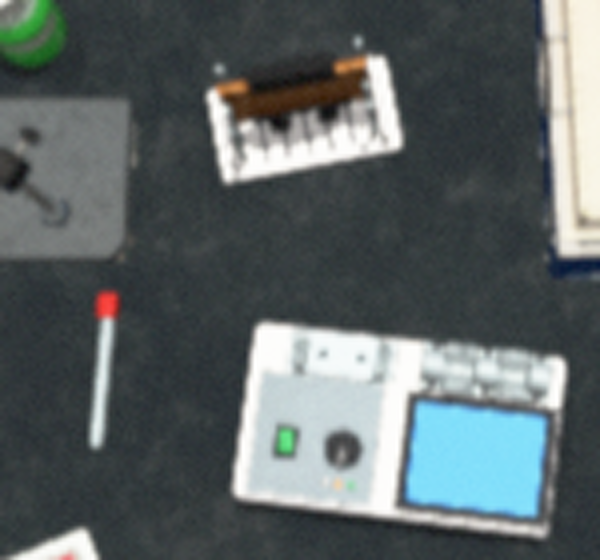

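View pics/sc.png

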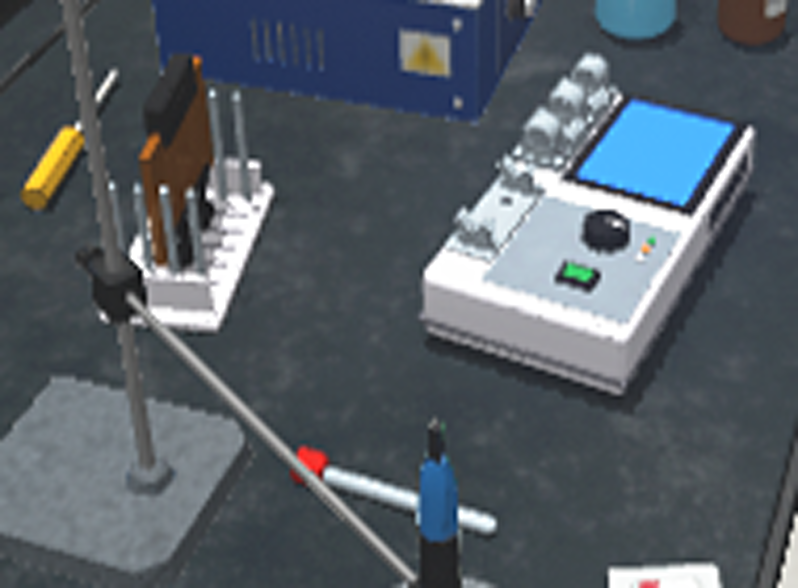

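The top crop (4×, offset 225,140) shows the pin lying along image-vertical with its red grip at crop (107,305) and its tip at (97,445). The forks are at about (300,350) and (385,360), and the hinge runs from (435,365) to (545,378). The cover's grip is around (290,72). The side crop shows the same items, and the electrode stand arm crosses in front of the pin grip.

```bash
cat > h.py <<'E'
import numpy as np, cv2
from rig import env
C={n:env.calibration(n) for n in("side","top")}
def ray(n,p):
    c=C[n]; d=c["rotation"]@np.array([(p[0]-c["cx"])/c["fx"],(p[1]-c["cy"])/c["fy"],1]); return np.array(c["position"]),d/np.linalg.norm(d)
def plane(n,p,z):
    o,d=ray(n,p); return o+d*(z-o[2])/d[2]
def tri(ps,pt):
    o1,d1=ray("side",ps);o2,d2=ray("top",pt)
    a,b=np.linalg.lstsq(np.c_[d1,-d2],o2-o1,rcond=None)[0]; A=o1+a*d1;B=o2+b*d2
    return (A+B)/2,np.linalg.norm(A-B)
def proj(n,P):
    c=C[n]; q=(np.asarray(P)-c["position"])@c["rotation"]; return np.array([q[0]/q[2]*c["fx"]+c["cx"],q[1]/q[2]*c["fy"]+c["cy"]])
def mask(im,f,roi):
    x0,x1,y0,y1=roi; m=np.zeros(im.shape[:2],np.uint8); r,g,b=[im[:,:,i].astype(int) for i in range(3)]
    m[y0:y1,x0:x1]=f(r,g,b)[y0:y1,x0:x1]; return m
def cen(m):
    v,u=np.nonzero(m); return np.array([u.mean(),v.mean()])
def tc(u,v): return (225+(u-1.5)/4,140+(v-1.5)/4)
def sc(u,v): return (215+(u-1.6)/4.2,180+(v-1.6)/4.2)
E
python3 - <<'E'
from h import *
np.set_printoptions(precision=4,suppress=True)
t=cv2.imread("pics/top0.png")[:,:,::-1]; s=cv2.imread("pics/side0.png")[:,:,::-1]
red=lambda r,g,b:(r>150)&(g<90)&(b<90)
rt,rs=cen(mask(t,red,(240,260,205,225))),cen(mask(s,red,(280,300,280,302)))
print("red",rt,rs,tri(rs,rt),plane("top",rt,.006))
print("tip",tri(sc(493,523),tc(97,446)),plane("top",tc(97,446),.004))
m=mask(t,lambda r,g,b:(r>120)&(g>120)&(b>120)&(r<255),(240,258,217,255));print("shaft",m.sum(),cv2.minAreaRect(cv2.findNonZero(m)))
blue=lambda r,g,b:(b>180)&(r<140)&(b-r>90)
bt=mask(t,blue,(320,370,235,280));bs=mask(s,blue,(345,400,195,235))
print("win",tri(cen(bs),cen(bt)),cv2.minAreaRect(cv2.findNonZero(bt)))
for nm,a,b in[("RL",(432,270),(256,326)),("RR?",(0,0),(567,357)),("FL",(630,352),(235,494)),("FR",(754,128),(549,530))]:
    print(nm,tri(sc(*a),tc(*b)) if a[0] else '',plane("top",tc(*b),.046))
# white silhouette of viewer
m=mask(t,lambda r,g,b:(np.minimum(np.minimum(r,g),b)>110)|((b>150)&(r<150)),(280,370,218,278))
c=max(cv2.findContours(m,0,2)[0],key=cv2.contourArea);r=cv2.minAreaRect(c)
for p in cv2.boxPoints(r): print(p,plane("top",p,.046))
print("knob",tri(sc(607,225),tc(343,443)))
print("forkL",tri(sc(477,232),tc(299,352)),"forkR",tri(sc(520,172),tc(385,362)))
print("hinge k",tri(sc(545,128),tc(435,362)),tri(sc(592,68),tc(545,372)))
am=lambda r,g,b:(r>120)&(r-b>60)&(g<r-30)
print("pane L",tri(sc(149,158),tc(219,90)),"R",tri(sc(199,63),tc(366,66)))
print("grip top ends",tri(sc(163,92),tc(246,78)),tri(sc(183,60),tc(335,62)))
for z in(.1,.117):print("grip end",z,plane("top",tc(246,78),z),plane("top",tc(335,62),z))
print("rack", [plane("top",tc(*q),.008) for q in((207,93),(385,57),(402,150),(228,184))])
print("stand",tri(sc(148,470),tc(55,210)),"clamp",tri(sc(118,285),tc(12,170)))
print("heater/pwr", plane("top",(183,155),.1))
E
```

```text
red [251.1481 215.5556] [289.0741 288.8148] (array([0.5069, 0.0374, 0.0117]), np.float64(0.00404497718604871)) [0.5098 0.0393 0.006 ]
tip (array([0.4148, 0.0414, 0.0057]), np.float64(2.1682557311478765e-05)) [0.4149 0.0418 0.004 ]
shaft 108 ((249.92921447753906, 234.9932861328125), (3.365723133087158, 32.23509216308594), 5.44033145904541)
win (array([ 0.4046, -0.2071,  0.046 ]), np.float64(0.0008900157957954545)) ((343.6461486816406, 254.330810546875), (32.86920166015625, 25.055015563964844), 7.125016689300537)
RL (array([ 0.4864, -0.0676,  0.0489]), np.float64(0.00475139323886896)) [ 0.4891 -0.0666  0.046 ]
RR?  [ 0.4698 -0.2651  0.046 ]
FL (array([ 0.3807, -0.055 ,  0.0361]), np.float64(0.004501798198643168)) [ 0.3826 -0.056   0.046 ]
FR (array([ 0.36  , -0.2529,  0.0421]), np.float64(0.0027940627407780335)) [ 0.3614 -0.2524  0.046 ]
[281.8308 264.3539] [ 0.3795 -0.0522  0.046 ]
[287.5539 218.5693] [ 0.4957 -0.0637  0.046 ]
[366.9385 228.4923] [ 0.4708 -0.2665  0.046 ]
[361.2154 274.2769] [ 0.3561 -0.2507  0.046 ]
knob (array([ 0.4119, -0.1243,  0.0542]), np.float64(0.0046525320965
[... 389 characters left out ...]
)) R (array([ 0.6454, -0.1379,  0.0975]), np.float64(0.0003809744496010208))
grip top ends (array([ 0.6271, -0.0673,  0.1261]), np.float64(0.0029335265499852775)) (array([ 0.6437, -0.1194,  0.1106]), np.float64(0.00014750035699803729))
grip end 0.1 [ 0.637  -0.0633  0.1   ] [ 0.6474 -0.1186  0.1   ]
grip end 0.117 [ 0.6315 -0.0656  0.117 ] [ 0.6417 -0.1198  0.117 ]
rack [array([ 0.656 , -0.0245,  0.008 ]), array([ 0.6818, -0.1464,  0.008 ]), array([ 0.6158, -0.1585,  0.008 ]), array([ 0.5919, -0.0407,  0.008 ])]
stand (array([0.5712, 0.0737, 0.0174]), np.float64(0.000694273669591834)) clamp (array([0.5713, 0.0722, 0.1258]), np.float64(3.356458002618507e-05))
heater/pwr [0.6478 0.196  0.1   ]
```

Run:
```python
from h import *
np.set_printoptions(precision=4,suppress=True)
t=cv2.imread("pics/top0.png")[:,:,::-1]
print("electrode top",tri((320,283),(160,260)),tri(sc(435,422),(158,261)))
print("rod top",tri((228,155),(199,158)))
m=mask(t,lambda r,g,b:(np.minimum(r,g)>110),(240,258,219,255));v,u=np.nonzero(m)
l=cv2.fitLine(cv2.findNonZero(m),2,0,.01,.01).ravel();print(l,v.min(),v.max())
a=[plane("top",(l[2]+l[0]*k,l[3]+l[1]*k),.004) for k in(-14,14)];print(a,np.degrees(np.arctan2(*(a[0]-a[1])[[1,0]])))
# viewer window edges
blue=lambda r,g,b:(b>180)&(r<140)&(b-r>90)
c=cv2.boxPoints(cv2.minAreaRect(cv2.findNonZero(mask(t,blue,(320,370,235,280)))))
P=[plane("top",p,.046) for p in c]
for i in range(4): d=P[i]-P[i-1];print(np.degrees(np.arctan2(d[1],d[0])),np.linalg.norm(d))
```

```text
electrode top (array([0.3824, 0.1828, 0.2045]), np.float64(0.00015518521672368242)) (array([0.382 , 0.1845, 0.2108]), np.float64(0.003867209989578518))
rod top (array([0.57  , 0.0746, 0.3093]), np.float64(0.0033338748810575387))
[  0.1008  -0.9949 249.9516 235.0161] 219 251
[array([0.4207, 0.0429, 0.004 ]), array([0.4951, 0.0386, 0.004 ])] 176.62674351795798
83.23704790682294 0.08199201258850776
-6.865559375239663 0.06277932947701512
-96.91542755475743 0.08295420681105915
172.25319393169994 0.06256769556194472
```

Request:
jog_arm([
  [0.02,-0.035,0.02],
  [0.02,-0.035,0.02],
  [0.02,-0.035,0.02],
  [0.02,-0.035,0.02],
  [0.02,-0.04,0.01],
], hand=[0.045,0.045,0.045,0.045,0.045], yaw=[-0.18,-0.18,-0.18,-0.18,-0.18], grip_force=60)

```text
time_s: 0.72
position: [0.2534, 0.3472, 0.339]
tool_rot: [[-0.374, 0.927, 0.001], [0.927, 0.374, 0.0], [0.0, 0.001, -1.0]]
ft_force: [0.6, -0.0, 0.4]
grip_width: 0.0448
gripper_force: 0.0
```

Request:
jog_arm([
  [0.014,-0.04,0],
  [0.014,-0.04,0],
  [0.014,-0.04,0],
  [0.016,-0.04,0],
  [0.02,-0.04,0],
], hand=[0.045,0.045,0.045,0.045,0.045], yaw=[-0.182,-0.182,-0.182,-0.182,-0.182])

```text
time_s: 1.35
position: [0.331, 0.147, 0.3383]
tool_rot: [[0.503, 0.864, -0.0], [0.864, -0.503, 0.0], [0.0, -0.0, -1.0]]
ft_force: [1.0, 0.6, 0.1]
grip_width: 0.0449
gripper_force: 0.0
```

Request:
jog_arm([
  [0.025,-0.035,0],
  [0.025,-0.035,-0.02],
  [0.025,-0.025,-0.04],
  [0.026,-0.011,-0.04],
  [0.024,0,-0.04],
], hand=[0.045,0.045,0.045,0.045,0.045], yaw=[-0.182,-0.182,-0.182,-0.182,-0.182])

```text
time_s: 1.98
position: [0.4567, 0.0414, 0.1969]
tool_rot: [[0.991, 0.132, -0.0], [0.132, -0.991, -0.0], [-0.0, 0.0, -1.0]]
ft_force: [0.6, -0.7, -0.6]
grip_width: 0.0453
gripper_force: 0.0
```

Request:
jog_arm([
  [0,0,-0.05],
  [0,0,-0.05],
  [0,0,-0.04],
  [0,0,0],
  [0,0,0],
], hand=[0.03,0.03,0.03,0.03,0.03], yaw=[-0.18,0,0,0,0])

```text
time_s: 2.6
position: [0.4566, 0.0422, 0.0595]
tool_rot: [[0.999, -0.04, 0.002], [-0.04, -0.999, -0.0], [0.002, 0.0, -1.0]]
ft_force: [0.6, -0.2, 0.9]
grip_width: 0.0299
gripper_force: 0.0
```

Run:
```python
from h import *
s=env.observe();print(s["position"],s["q"])
a=env.get_image("top")[190:270,210:310,::-1];b=env.get_image("side")[230:330,250:350,::-1]
cv2.imwrite("pics/g1.png",np.hstack([cv2.resize(a,(500,400)),cv2.resize(b,(300,300)) if 0 else cv2.resize(b,(300,400))]))
```

```text
[0.45663544 0.04221209 0.05953057] [-9.56428482e+00  2.72008257e+01  1.03767570e+02 -8.91287722e-04
  4.89333574e+01  8.27335780e+01]
```

View pics/g1.png

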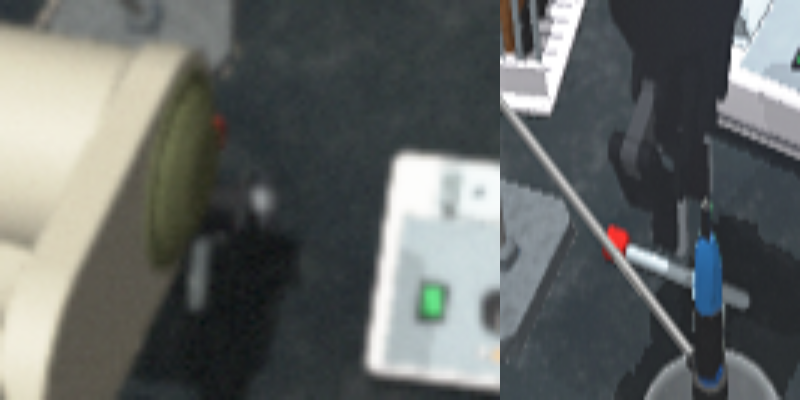

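The fingers (side inset, around (690,220) and (640,150)) straddle the pin shaft at mid-length; in the top view the arm hides most of it.

Request:
jog_arm([
  [0,-0.001,-0.02],
  [0,0,-0.012],
  [0,0,-0.006],
  [0,0,-0.002],
  [0,0,0],
], hand=[0.03,0.03,0.03,0.03,0.03], yaw=[0,0,0,0,0])

```text
time_s: 3.32
position: [0.4561, 0.0413, 0.0186]
tool_rot: [[0.999, -0.04, 0.0], [-0.04, -0.999, -0.0], [0.0, 0.0, -1.0]]
ft_force: [0.3, -0.7, 0.6]
grip_width: 0.0297
gripper_force: 0.0
```

Request:
jog_arm([
  [0,0,0],
  [0,0,0],
  [0,0,0],
  [0,0,0],
  [0,0,0],
], hand=[0.015,0.004,0.002,0.002,0.002], yaw=[0,0,0,0,0])

```text
time_s: 3.95
position: [0.4561, 0.0413, 0.0187]
tool_rot: [[0.999, -0.04, 0.001], [-0.04, -0.999, -0.0], [0.001, 0.0, -1.0]]
ft_force: [-1.3, 0.4, 6.0]
grip_width: 0.0044
gripper_force: 60.3
```

Request:
jog_arm([
  [0,0,0],
  [0,0,0],
  [0,0,-0.001],
  [0,0,-0.001],
  [0,0,0],
], hand=[0.025,0.025,0.025,0.025,0.025], yaw=[0,0,0,0,0])

```text
time_s: 4.58
position: [0.4559, 0.0413, 0.0169]
tool_rot: [[0.999, -0.04, 0.0], [-0.04, -0.999, -0.0], [0.0, 0.0, -1.0]]
ft_force: [-2.6, 0.2, 12.0]
grip_width: 0.025
gripper_force: 5.6
```

Request:
jog_arm([
  [0,0,0],
  [0,0,0],
  [0,0,0],
  [0,0,0],
  [0,0,0],
], hand=[0.015,0.004,0.002,0.002,0.002], yaw=[0,0,0,0,0], grip_force=30)

```text
time_s: 5.2
position: [0.4568, 0.0412, 0.0173]
tool_rot: [[0.999, -0.04, 0.003], [-0.04, -0.999, -0.0], [0.003, 0.0, -1.0]]
ft_force: [-1.0, 1.1, 15.2]
grip_width: 0.006
gripper_force: 32.9
```

Request:
jog_arm([
  [0,0,0.001],
  [0,0,0.005],
  [0,0,0.02],
  [0,0,0.05],
  [0,0,0.05],
], hand=[0.002,0.002,0.002,0.002,0.002], yaw=[0,0,0,0,0], grip_force=50)

```text
time_s: 5.82
position: [0.4555, 0.0413, 0.1436]
tool_rot: [[0.999, -0.04, -0.001], [-0.04, -0.999, 0.0], [-0.001, -0.0, -1.0]]
ft_force: [1.2, 0.4, -0.1]
grip_width: 0.0056
gripper_force: 48.9
```

Run:
```python
from h import *
s=env.observe();print(s["position"],s["grip_width"],s["gripper_force"])
a=env.get_image("top")[170:270,200:300,::-1];b=env.get_image("side")[180:320,240:380,::-1]
cv2.imwrite("pics/g2.png",np.hstack([cv2.resize(a,(300,300)),cv2.resize(b,(490,490))[:300]]) if 0 else cv2.resize(b,(560,560)))
cv2.imwrite("pics/g2t.png",cv2.resize(a,(500,500)))
```

```text
[0.45548888 0.04133503 0.14364568] 0.0055864534991320785 48.94266676157713
```

View pics/g2.png

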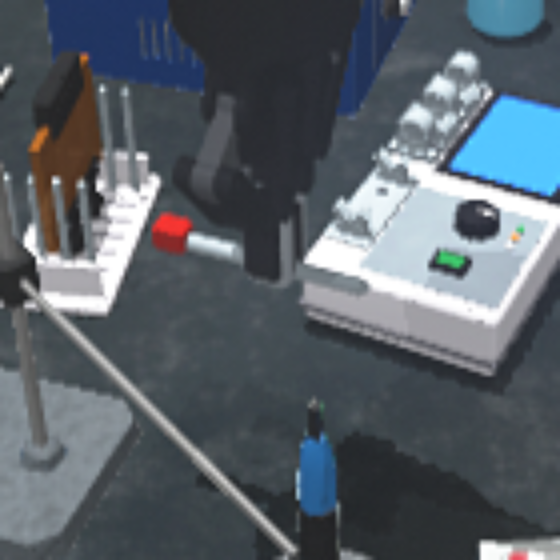

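The pin is held level in the fingers; the red grip is at crop (172,233) and the tip at (368,285).

Run:
```python
from h import *
im=cv2.imread("pics/g2.png")[:,:,::-1]
r,g,b=[im[:,:,i].astype(int) for i in range(3)]
c=cen((r>140)&(g<90)&(b<90)&(np.indices(r.shape)[0]<300));print(c)
for p,y in((c,.0388),((370,286),.043),((238,250),.040)):
    o,d=ray("side",(240+(p[0]-1.5)/4,180+(p[1]-1.5)/4));print(o+d*(y-o[1])/d[1])
for P in((.5095,.0392,.006),(.4149,.042,.004)): print(proj("side",P),proj("top",P))
```

```text
[168.1997389  222.89817232]
[0.50912565 0.0388     0.14396118]
[0.4135493  0.043      0.13734215]
[0.47542775 0.04       0.13836193]
[286.67012085 290.99971119] [251.18588527 215.66783616]
[331.85534585 304.98816691] [248.80489756 251.13890988]
```

Request:
jog_arm([
  [0,-0.02,0],
  [0,-0.02,0],
  [0,-0.02,0],
  [0,-0.02,0],
  [0.003,-0.02,0],
], hand=[0.002,0.002,0.002,0.002,0.002], yaw=[0.187,0.187,0.187,0.187,0.187])

```text
time_s: 6.55
position: [0.4584, -0.0592, 0.1416]
tool_rot: [[0.621, 0.784, -0.002], [0.784, -0.621, 0.001], [-0.0, -0.002, -1.0]]
ft_force: [0.5, 0.5, -0.9]
grip_width: 0.0052
gripper_force: 49.0
```

Request:
jog_arm([
  [0.003,-0.022,0],
  [0.003,-0.022,0],
  [0.003,-0.02,0],
  [0,0,-0.02],
  [0,0,-0.02],
], hand=[0.002,0.002,0.002,0.002,0.002], yaw=[0.187,0.187,0.187,0.005,0])

```text
time_s: 7.18
position: [0.4675, -0.1228, 0.1011]
tool_rot: [[0.11, 0.994, -0.001], [0.994, -0.11, 0.0], [0.0, -0.001, -1.0]]
ft_force: [-0.1, -0.9, -0.3]
grip_width: 0.0057
gripper_force: 49.0
```

Run:
```python
from h import *
s=env.observe();print(s["position"],s["tool_rot"][:2,:2])
b=env.get_image("side")[180:280,290:430,::-1]
cv2.imwrite("pics/g3.png",cv2.resize(b,(784,560),interpolation=2))
a=env.get_image("top")[190:290,250:390,::-1];cv2.imwrite("pics/g3t.png",cv2.resize(a,(784,560),interpolation=2))
```

```text
[ 0.4675433  -0.12279557  0.10112452] [[ 0.11022426  0.99390632]
 [ 0.99390668 -0.11022387]]
```

View pics/g3.png

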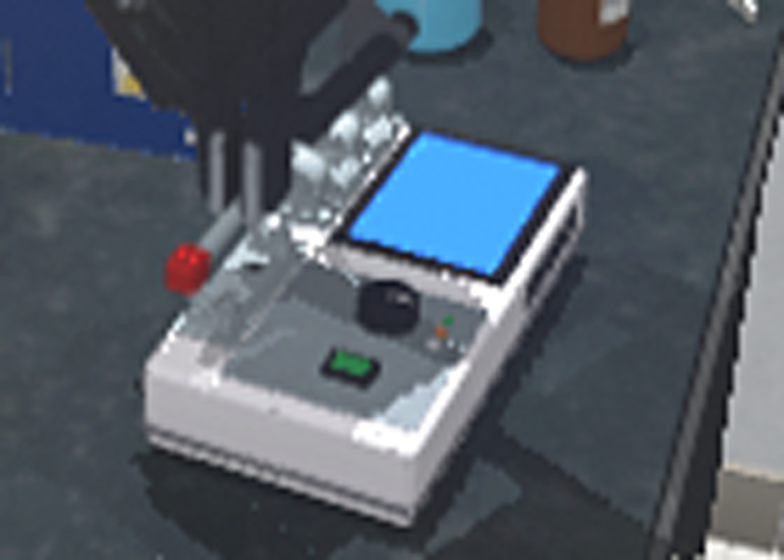

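The pin is held over the forks; its red grip is at crop (187,268), just above and outside the left fork at (215,315), with the hinge knuckles at (300,165)–(378,95).

Run:
```python
from h import *
o,d=ray("side",(290+187/5.6,180+268/5.6));k=(-.0726-o[1])/d[1];print(o+d*k)
for z in(.084,.088,.092,.096):print(z,(proj("side",(.473,-.0726,z))-[290,180])*5.6)
```

```text
[ 0.47178817 -0.0726      0.09032755]
0.084 [184.15696955 281.21920517]
0.088 [183.9766622  272.47046261]
0.092 [183.7953529  263.67310413]
0.096 [183.61303327 254.82672335]
```

Request:
jog_arm([
  [0,0,-0.012],
  [0,0,-0.008],
  [0,0,-0.001],
  [0,0,-0.001],
  [0,0,0],
], hand=[0.002,0.002,0.002,0.002,0.002], yaw=[0,0,0,0,0])

```text
time_s: 7.9
position: [0.468, -0.1228, 0.0805]
tool_rot: [[0.11, 0.994, 0.0], [0.994, -0.11, -0.0], [-0.0, 0.0, -1.0]]
ft_force: [0.7, 0.4, -1.0]
grip_width: 0.0056
gripper_force: 49.0
```

Request:
jog_arm([
  [0,0,-0.001],
  [0,0,-0.001],
  [0,0,0],
  [0,0,0],
  [0,0,0],
], hand=[0.002,0.002,0.002,0.002,0.002], yaw=[0,0,0,0,0])

```text
time_s: 8.52
position: [0.4679, -0.1227, 0.0783]
tool_rot: [[0.11, 0.994, 0.0], [0.994, -0.11, -0.0], [-0.0, 0.0, -1.0]]
ft_force: [0.2, -0.5, -0.1]
grip_width: 0.0056
gripper_force: 49.0
```

Request:
jog_arm([
  [0,0,-0.001],
  [0,0,-0.0005],
  [0,0,-0.0005],
  [0,0,0],
  [0,0,0],
], hand=[0.002,0.002,0.002,0.002,0.002], yaw=[0,0,0,0,0])

```text
time_s: 9.15
position: [0.4685, -0.1229, 0.0772]
tool_rot: [[0.11, 0.994, 0.002], [0.994, -0.11, -0.001], [-0.001, 0.002, -1.0]]
ft_force: [-0.8, 0.2, 9.5]
grip_width: 0.0055
gripper_force: 50.1
```

Request:
jog_arm([
  [0,0,0],
  [0,0,0],
  [0,0,0],
  [0,0,0.0],
  [0,0,0.01],
], hand=[0.01,0.02,0.03,0.03,0.03], yaw=[0,0,0,0,0])

```text
time_s: 9.78
position: [0.4676, -0.1225, 0.0862]
tool_rot: [[0.11, 0.994, -0.001], [0.994, -0.11, 0.001], [0.001, -0.002, -1.0]]
ft_force: [0.3, -0.0, 0.3]
grip_width: 0.0299
gripper_force: 0.0
```

Request:
jog_arm([
  [0,0,0.02],
  [0,0,0.04],
  [0.03,0,0.05],
  [0.04,0.01,0.02],
  [0.04,0.02,0],
], hand=[0.03,0.03,0.05,0.05,0.05], yaw=[0,0,0,0.1,0.1])

```text
time_s: 10.4
position: [0.5796, -0.0929, 0.2193]
tool_rot: [[-0.092, 0.996, 0.005], [0.996, 0.092, -0.002], [-0.002, 0.004, -1.0]]
ft_force: [0.4, -0.4, 0.6]
grip_width: 0.0498
gripper_force: 0.0
```

Run:
```python
from h import *
s=env.observe();print(s["position"],s["tool_rot"][:2,:2],s["ft_force"])
b=env.get_image("side")[190:260,300:400,::-1];a=env.get_image("top")[210:280,270:370,::-1]
cv2.imwrite("pics/g4.png",np.vstack([cv2.resize(x,(428,300),interpolation=2) for x in(a,b)]))
```

```text
[ 0.57955715 -0.09294022  0.21930521] [[-0.09191623  0.99575623]
 [ 0.99576408  0.09192563]] [ 0.35698724 -0.40351648  0.57066836]
```

View pics/g4.png

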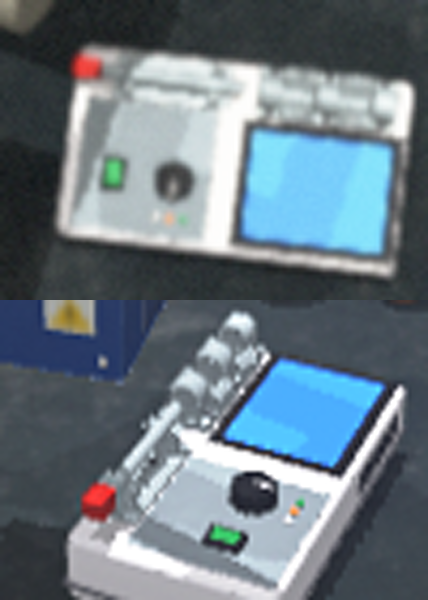

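The pin lies in both forks with its red grip outward: top inset (87,66), side inset (98,500). The shaft runs straight toward the hinge knuckles, which are at (190,388), (213,357) and (240,330) in the side inset.

Run:
```python
from h import *
np.set_printoptions(precision=4,suppress=True,linewidth=150)
t=env.get_image("top");s=env.get_image("side")
red=lambda r,g,b:(r>130)&(g<90)&(b<90)
rt=cen(mask(t,red,(280,305,215,235)));rs=cen(mask(s,red,(310,335,290-80,320)))
print("red",rt,rs,tri(rs,rt),plane("top",rt,.066),"expect",(.468+.0055,-.1229+.0502))
t0=cv2.cvtColor(cv2.imread("pics/top0.png"),6).astype(np.float32);s0=cv2.cvtColor(cv2.imread("pics/side0.png"),6).astype(np.float32)
R=np.array([.4680,-.1229]);a=np.radians(-6.3);Y=np.array([-np.sin(a),np.cos(a)]);X=np.array([np.cos(a),np.sin(a)])
def prof(n,im,z,xs,S):
    out=[]
    for q in S:
        v=[]
        for x in xs:
            u=proj(n,[*(R+Y*q+X*x),z]);v.append(cv2.getRectSubPix(im,(1,1),(float(u[0]),float(u[1])))[0,0])
        out.append(np.mean(v))
    return np.array(out)
S=np.arange(-145,42,2)/1000
p=prof("top",t0,.070,[-.004,0,.004],S)
for i in range(0,len(S),10):print(int(S[i]*1000),p[i:i+10].astype(int))
print("cross")
for q in(-.125,-.092,-.059,-.026,.026):
    x=np.arange(-.016,.0161,.002);print(q,[int(prof("top",t0,.07,[k],[q])[0]) for k in x])
print("side")
p=prof("side",s0,.070,[-.002,0,.002],S)
for i in range(0,len(S),10):print(int(S[i]*1000),p[i:i+10].astype(int))
```

```text
red [289.7407 225.5185] [322.122  235.9024] (array([ 0.4748, -0.0725,  0.0689]), np.float64(0.00019370371942161919)) [ 0.4751 -0.0721  0.066 ] expect (0.47350000000000003, -0.07269999999999999)
-145 [ 54  61 101 169 234 248 246 236 228 227]
-125 [227 225 221 208 186 186 207 214 215 214]
-105 [212 207 200 200 209 222 225 225 223 217]
-85 [202 185 198 208 212 213 217 216 211 206]
-65 [207 216 222 224 223 222 218 223 239 250]
-45 [252 252 252 251 249 243 239 225 207 196]
-25 [196 212 231 242 242 234 220 226 239 247]
-5 [248 248 248 248 248 247 244 228 220 225]
15 [237 243 236 212 193 188 191 205 227 244]
35 [249 252 252 252]
cross
-0.125 [177, 168, 148, 130, 148, 180, 209, 230, 241, 241, 230, 215, 199, 181, 147, 104, 74]
-0.092 [137, 150, 140, 133, 144, 173, 204, 227, 239, 241, 233, 218, 198, 180, 155, 120, 83]
-0.059 [165, 161, 146, 132, 143, 173, 201, 224, 237, 240, 233, 219, 196, 166, 134, 101, 80]
-0.026 [211, 187, 174, 179, 194, 206, 206, 200, 194, 189, 184, 180, 185, 194, 182, 144, 92]
0.026 [189, 171, 156, 156, 179, 191, 195, 192, 185, 185, 188, 198, 215, 222, 202, 160, 113]
side
-145 [ 71  70  72  78 103 140 181 211 236 240]
-125 [236 228 206 177 144 117 104 105 110 119]
-105 [131 153 190 223 233 236 234 231 221 193]
-85 [158 134 116 107 107 110 113 124 157 198]
-65 [225 235 235 233 227 206 172 136 108 104]
-45 [109 113 120 122 118 116 129 162 180 186]
-25 [159 118 140 181 208 207 181 152 126 116]
-5 [120 134 137 148 162 177 171 175 171 181]
15 [181 184 183 184 179 180 173 185 194 218]
35 [210 193 174 145]
```

Request:
jog_arm([
  [0.03,0,0],
  [0.027,0,-0.01],
  [0,0,-0.03],
  [0,0,-0.03],
  [0,0,-0.02],
], hand=[0.05,0.05,0.05,0.05,0.05], yaw=[0.105,0,0,0,0])

```text
time_s: 11.22
position: [0.6336, -0.0933, 0.1253]
tool_rot: [[-0.192, 0.981, -0.002], [0.981, 0.192, 0.0], [0.001, -0.002, -1.0]]
ft_force: [0.7, 0.1, 0.2]
grip_width: 0.05
gripper_force: 0.0
```

Run:
```python
from h import *
s=env.observe();print(s["position"],s["tool_rot"][:2,:2],s["ft_force"])
b=env.get_image("side")[170:270,220:320,::-1];a=env.get_image("top")[130:200,260:360,::-1]
cv2.imwrite("pics/g5.png",cv2.resize(b,(600,600),interpolation=2))
cv2.imwrite("pics/g5t.png",cv2.resize(a,(600,420),interpolation=2))
```

```text
[ 0.6336229  -0.0932692   0.12527683] [[-0.19211622  0.98137004]
 [ 0.98137181  0.19211755]] [0.72471171 0.13800827 0.24354576]
```

View pics/g5.png

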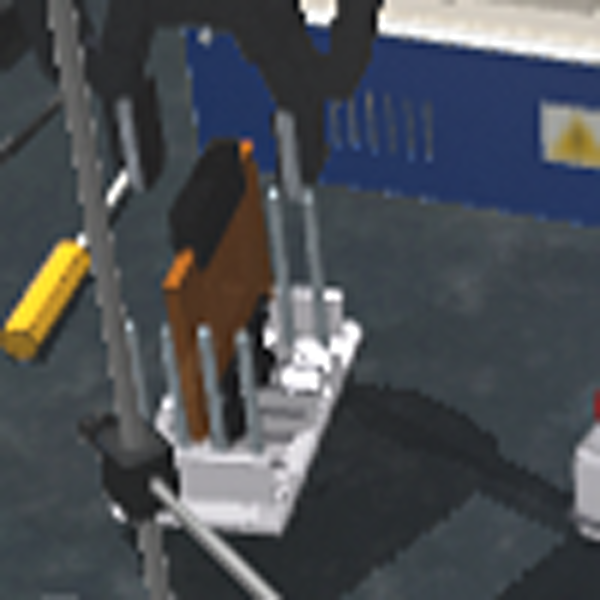

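The open fingers, at crop (135,150) and (290,150), straddle the black grip at (210,190) evenly.

Request:
jog_arm([
  [0.003,0,-0.01],
  [0,0,-0.009],
  [0,0,0],
  [0,0,0],
  [0,0,0],
], hand=[0.05,0.05,0.05,0.03,0.02], yaw=[0,0,0,0,0])

```text
time_s: 11.95
position: [0.6381, -0.0927, 0.1077]
tool_rot: [[-0.194, 0.981, 0.001], [0.981, 0.194, -0.0], [-0.0, 0.001, -1.0]]
ft_force: [0.4, -0.0, -0.2]
grip_width: 0.0203
gripper_force: 0.0
```

Request:
jog_arm([
  [0,0,0],
  [0,0,0],
  [0,0,0],
  [0,0,0],
  [0,0,0],
], hand=[0.012,0.006,0.004,0.004,0.004], yaw=[0,0,0,0,0], grip_force=40)

```text
time_s: 12.58
position: [0.638, -0.0928, 0.1076]
tool_rot: [[-0.194, 0.981, 0.0], [0.981, 0.194, -0.0], [-0.0, 0.0, -1.0]]
ft_force: [-1.5, 0.4, 5.6]
grip_width: 0.0115
gripper_force: 41.3
```

Request:
jog_arm([
  [0,0,0],
  [0,0,0.005],
  [0,0,0.015],
  [0,0,0.02],
  [0,0,0.02],
], hand=[0.004,0.004,0.004,0.004,0.004], yaw=[0,0,0,0,0], grip_force=70)

```text
time_s: 13.2
position: [0.638, -0.0927, 0.1686]
tool_rot: [[-0.194, 0.981, 0.0], [0.981, 0.194, -0.0], [-0.0, 0.0, -1.0]]
ft_force: [-0.1, 0.6, -1.3]
grip_width: 0.0107
gripper_force: 69.6
```

Request:
jog_arm([
  [0,0,0.02],
  [0,0,0.015],
  [0,0,0.01],
  [0,0,0],
  [0,0,0],
], hand=[0.004,0.004,0.004,0.004,0.004], yaw=[0,0,0,0,0])

```text
time_s: 13.82
position: [0.6377, -0.0926, 0.2115]
tool_rot: [[-0.194, 0.981, -0.001], [0.981, 0.194, 0.0], [0.001, -0.001, -1.0]]
ft_force: [0.4, -0.6, -1.1]
grip_width: 0.0106
gripper_force: 69.7
```

Request:
jog_arm([
  [-0.03,-0.005,0],
  [-0.035,-0.01,0],
  [-0.035,-0.02,0],
  [-0.035,-0.025,0],
  [-0.025,-0.025,0],
], hand=[0.004,0.004,0.004,0.004,0.004], yaw=[-0.06,-0.06,-0.06,-0.06,-0.065])

```text
time_s: 14.45
position: [0.4764, -0.1781, 0.2119]
tool_rot: [[0.112, 0.994, -0.001], [0.994, -0.112, 0.001], [0.0, -0.001, -1.0]]
ft_force: [0.1, -1.1, -2.3]
grip_width: 0.0108
gripper_force: 69.7
```

Request:
jog_arm([
  [-0.012,-0.022,0],
  [-0.007,-0.015,0],
  [0,0,-0.01],
  [0,0,0],
  [0,0,0],
], hand=[0.004,0.004,0.004,0.004,0.004], yaw=[0,0,0,0,0])

```text
time_s: 15.08
position: [0.4593, -0.214, 0.2021]
tool_rot: [[0.109, 0.994, -0.0], [0.994, -0.109, 0.0], [0.0, -0.0, -1.0]]
ft_force: [-0.9, -0.2, -1.0]
grip_width: 0.0108
gripper_force: 69.6
```

Run:
```python
from h import *
s=env.observe();print(s["position"],s["tool_rot"],s["ft_force"])
cv2.imwrite("pics/s6.png",env.get_image("side")[:,:,::-1]);cv2.imwrite("pics/t6.png",env.get_image("top")[:,:,::-1])
b=cv2.imread("pics/s6.png")[140:240,300:400]
cv2.imwrite("pics/g6.png",cv2.resize(b,(600,600),interpolation=2))
```

```text
[ 0.45928552 -0.21402045  0.2021004 ] [[ 1.08664714e-01  9.94078400e-01 -3.37239326e-04]
 [ 9.94078383e-01 -1.08664569e-01  4.23216813e-04]
 [ 3.84064727e-04 -3.81231057e-04 -9.99999854e-01]] [-0.92500242 -0.19742695 -0.97037034]
```

View pics/g6.png

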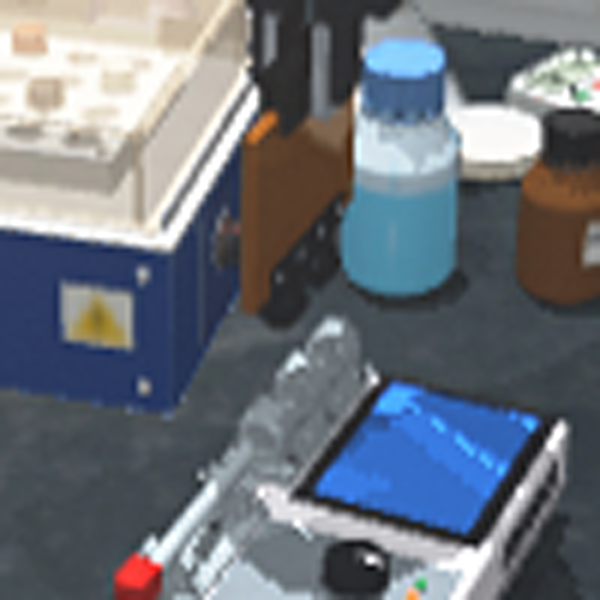

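The held cover hangs above the hinge: amber left edge at crop (258,130)–(253,308), black knuckles at about (285,300) and (325,240), hinge knuckles at (260,430)–(335,340). The pin is still in its rests with its red grip at (138,578).

Run:
```python
from h import *
np.set_printoptions(precision=4,suppress=True,linewidth=170)
s=cv2.imread("pics/s6.png")[:,:,::-1]; t=cv2.imread("pics/t6.png")[:,:,::-1]
for v in range(186,196): print(v,[tuple(int(k) for k in s[v,u]) for u in range(339,349)])
for v in(165,175,185):print(v,[int(s[v,u,0])-int(s[v,u,2]) for u in range(338,352)])
a=np.radians(-6.24);Y=np.array([-np.sin(a),np.cos(a)]);X=np.array([np.cos(a),np.sin(a)])
c=np.array([.4593,-.214])
for x in(-.003,0,.003):
  for z in(.1225,.19): print(x,z,proj("side",[*(c+Y*.048+X*x),z]))
r,g,b=[t[:,:,i].astype(int) for i in range(3)]
m=((r>90)&(r-b>50)&(g<r-25)).astype(np.uint8);m[:, :300]=0;m[:,400:]=0;m[:200]=0;m[290:]=0
n,l,st,ce=cv2.connectedComponentsWithStats(m);print(st[1:][st[1:,4]>4],ce[1:][st[1:,4]>4])
for y in(-.048,.048):
  for z in(.1785,): print("top pred",y,proj("top",[*(c+Y*y),z]))
```

```text
186 [(39, 50, 76), (92, 70, 53), (100, 67, 44), (93, 62, 41), (86, 58, 40), (89, 59, 40), (43, 41, 43), (86, 93, 97), (54, 55, 58), (42, 41, 43)]
187 [(36, 50, 82), (89, 68, 52), (100, 67, 44), (93, 62, 41), (87, 60, 42), (89, 59, 40), (44, 44, 44), (50, 52, 55), (42, 42, 44), (42, 42, 44)]
188 [(44, 60, 95), (90, 69, 54), (100, 67, 44), (93, 62, 41), (87, 58, 40), (90, 60, 41), (45, 43, 45), (40, 41, 43), (43, 42, 44), (42, 41, 44)]
189 [(66, 81, 106), (91, 70, 55), (99, 66, 43), (95, 64, 43), (88, 59, 41), (83, 57, 41), (43, 42, 44), (40, 41, 43), (44, 43, 45), (44, 44, 46)]
190 [(78, 85, 91), (93, 69, 52), (100, 66, 43), (95, 64, 42), (82, 57, 41), (57, 48, 43), (41, 41, 44), (42, 42, 44), (44, 46, 47), (44, 45, 47)]
191 [(77, 84, 92), (89, 72, 61), (97, 65, 44), (89, 61, 42), (58, 48, 42), (42, 43, 45), (42, 42, 45), (43, 43, 46), (42, 43, 45), (42, 42, 45)]
192 [(79, 86, 91), (83, 84, 85), (89, 77, 70), (79, 72, 68), (49, 51, 54), (42, 42, 44), (40, 41, 44), (42, 41, 44), (41, 42, 43), (41, 41, 44)]
193 [(86, 93, 98), (84, 92, 99), (84, 93, 99), (87, 94, 100), (72, 77, 82), (51,
[... 158 characters left out ...]
55, 56, 59), (53, 55, 57), (51, 53, 56), (61, 65, 68)]
195 [(88, 94, 100), (96, 100, 104), (95, 100, 105), (94, 100, 105), (92, 100, 102), (96, 102, 106), (86, 91, 94), (84, 88, 92), (77, 83, 88), (87, 93, 99)]
165 [-9, -41, 19, 58, 59, 49, 48, 49, 48, 48, 46, 46, 46, 46]
175 [-24, -38, 37, 56, 55, 45, 45, 46, 45, 44, 46, 45, 46, 47]
185 [-35, -36, 39, 57, 52, 45, 49, 6, -7, -4, -1, -1, -2, -2]
-0.003 0.1225 [342.181  192.4392]
-0.003 0.19 [342.5339 164.7754]
0 0.1225 [340.917  192.1383]
0 0.19 [341.2113 164.5006]
0.003 0.1225 [339.6565 191.8381]
0.003 0.19 [339.8926 164.2267]
[[326 221   8   4  28]] [[329.5    222.5714]]
top pred -0.048 [370.2621 228.407 ]
top pred 0.048 [326.5638 223.5386]
```

Run:
```python
from h import *
t=cv2.imread("pics/t6.png")[:,:,::-1]
print("red-blue, t6")
for v in range(219,234): print(v,[int(t[v,u,0])-int(t[v,u,2]) for u in range(321,337)],[int(t[v,u,0])-int(t[v,u,2]) for u in range(358,376)])
t=cv2.imread("pics/top0.png")[:,:,::-1]
for v in range(154,170): print(v,[int(t[v,u,0])-int(t[v,u,2]) for u in range(274,290)],[int(t[v,u,0])-int(t[v,u,2]) for u in range(305,322)])
```

```text
red-blue, t6
219 [-8, -8, -9, -9, -8, -4, -5, -6, -5, -3, 4, 11, 13, 15, 14, 19] [31, 29, 32, 31, 29, 31, 31, 28, 29, 28, 26, 25, 26, 23, 24, 20, 24, 26]
220 [-7, -8, -5, -9, -3, 13, 27, 28, 27, 21, 19, 19, 14, 15, 14, 15] [31, 30, 32, 32, 31, 31, 31, 29, 29, 27, 27, 27, 28, 25, 25, 25, 29, 28]
221 [-8, -9, -5, -9, 7, 50, 82, 88, 88, 87, 74, 53, 24, 15, 14, 16] [30, 30, 30, 30, 32, 31, 32, 29, 28, 27, 29, 29, 28, 28, 25, 27, 28, 22]
222 [-8, -7, -11, -7, 19, 75, 117, 124, 127, 127, 121, 95, 48, 16, 13, 13] [30, 29, 31, 31, 30, 29, 31, 31, 30, 30, 29, 28, 29, 27, 27, 28, 23, 15]
223 [-3, -2, -5, -2, 14, 66, 107, 115, 119, 123, 120, 107, 65, 19, 14, 13] [29, 30, 29, 32, 30, 30, 31, 33, 30, 30, 30, 29, 29, 28, 30, 26, 15, 13]
224 [1, 0, 0, 0, 4, 33, 59, 76, 79, 83, 87, 84, 55, 19, 16, 13] [29, 27, 29, 31, 32, 31, 32, 31, 32, 31, 31, 30, 29, 30, 26, 17, 12, 21]
225 [1, -1, -2, -1, 5, 17, 32, 49, 49, 55, 59, 57, 42, 21, 11, 10] [27, 29, 29, 29, 27, 31, 32, 30, 32, 30, 31, 33, 30, 27, 19, 12, 22, 30]
226 [-4, -5, -5, -2, 5, 14, 26, 42, 44, 45, 48, 47, 38, 34, 9, 8] [28, 27, 28, 29, 29, 30,
[... 2383 characters left out ...]
0, 53, 48, 48, 51, 46, 46, 46, 43] [54, 52, 41, 45, 36, 41, 35, 28, 24, 29, 23, 6, 1, 4, 4, 4, 2]
165 [-10, -6, 0, 8, 4, 8, 16, 18, 31, 45, 49, 49, 45, 49, 53, 49] [37, 34, 30, 29, 21, 13, 10, 8, 12, 16, 14, 3, -4, 2, 3, 4, 2]
166 [-10, -9, -4, 5, 4, 5, 9, 4, 13, 35, 47, 50, 49, 52, 48, 46] [18, 15, 11, 4, 5, 5, 2, 5, 8, 8, 6, 1, -3, 1, 4, 4, 2]
167 [-10, -9, -6, 4, 5, 3, 4, 0, 5, 24, 44, 51, 46, 46, 46, 48] [2, 1, -3, -1, 0, 4, 3, 3, 7, 7, 7, 2, -3, 2, 7, 3, 1]
168 [-9, -9, -7, 5, 4, 2, 4, 2, -2, 17, 42, 45, 45, 43, 37, 35] [-2, -4, 0, 3, 2, 2, 5, 5, 3, 8, 5, 3, 0, 1, 6, 4, 2]
169 [-11, -9, -8, 2, 6, 3, 4, 4, 0, 10, 32, 33, 30, 18, 13, 12] [2, 0, 1, 3, 4, 3, 3, 1, 5, 7, 6, 4, 2, 0, 6, 4, 3]
```

Run:
```python
from h import *
L=plane("top",(278.85,161.8),.0985);Rr=plane("top",(316.0,155.6),.0985);print(L,Rr,(L+Rr)/2,np.linalg.norm(L-Rr),np.degrees(np.arctan2(-(L-Rr)[0],(L-Rr)[1])))
a=np.radians(-6.24);Y=np.array([-np.sin(a),np.cos(a)])
for z in(.19,.193):
  P=plane("top",(325.77,222.5),z);print(P,"centre",P[:2]-.048*Y)
H=np.array([.469,-.1229]);
for s in(-.0914,-.092,-.0935):print(s,H+s*Y)
```

```text
[ 0.63054382 -0.04512453  0.0985    ] [ 0.64660914 -0.13751619  0.0985    ] [ 0.63857648 -0.09132036  0.0985    ] 0.09377799517279578 9.864125613599795
[ 0.46515837 -0.16476948  0.19      ] centre [ 0.45994108 -0.2124851 ]
[ 0.46472737 -0.16483182  0.193     ] centre [ 0.45951008 -0.21254744]
-0.0914 [ 0.45906543 -0.21375848]
-0.092 [ 0.45900021 -0.21435493]
-0.0935 [ 0.45883717 -0.21584604]
```

Request:
jog_arm([
  [0,-0.002,-0.01],
  [0,0,-0.01],
  [0,0,-0.007],
  [0,0,0],
  [0,0,0],
], hand=[0.004,0.004,0.004,0.004,0.004], yaw=[0,0,0,0,0])

```text
time_s: 15.8
position: [0.4591, -0.2168, 0.1755]
tool_rot: [[0.11, 0.994, 0.0], [0.994, -0.11, -0.0], [-0.0, 0.0, -1.0]]
ft_force: [-0.1, -0.2, -2.1]
grip_width: 0.0108
gripper_force: 69.7
```

Request:
jog_arm([
  [0,0,-0.001],
  [0,0,-0.001],
  [0,0,-0.001],
  [0,0,-0.001],
  [0,0,0],
], hand=[0.004,0.004,0.004,0.004,0.004], yaw=[0,0,0,0,0])

```text
time_s: 16.42
position: [0.4589, -0.2167, 0.1712]
tool_rot: [[0.11, 0.994, -0.0], [0.994, -0.11, 0.0], [0.0, -0.0, -1.0]]
ft_force: [0.4, 0.7, -1.2]
grip_width: 0.0105
gripper_force: 69.7
```

Request:
jog_arm([
  [0,0.0006,0],
  [0,0,-0.001],
  [0,0,-0.001],
  [0,0,-0.001],
  [0,0,0],
], hand=[0.004,0.004,0.004,0.004,0.004], yaw=[0,0,0,0,0])

```text
time_s: 17.05
position: [0.4589, -0.2161, 0.1682]
tool_rot: [[0.11, 0.994, -0.0], [0.994, -0.11, 0.0], [0.0, -0.0, -1.0]]
ft_force: [-0.2, -0.6, -1.3]
grip_width: 0.0109
gripper_force: 69.7
```

Request:
jog_arm([
  [0,0,-0.001],
  [0,0,-0.001],
  [0,0,-0.001],
  [0,0,-0.001],
  [0,0,0],
], hand=[0.004,0.004,0.004,0.004,0.004], yaw=[0,0,0,0,0])

```text
time_s: 17.68
position: [0.4589, -0.2161, 0.1643]
tool_rot: [[0.11, 0.994, -0.0], [0.994, -0.11, 0.0], [0.0, -0.0, -1.0]]
ft_force: [-0.3, -0.3, -1.9]
grip_width: 0.0106
gripper_force: 69.7
```

Request:
jog_arm([
  [0,0,-0.001],
  [0,0,-0.001],
  [0,0,-0.001],
  [0,0,0],
  [0,0,0],
], hand=[0.004,0.004,0.004,0.004,0.004], yaw=[0,0,0,0,0])

```text
time_s: 18.3
position: [0.4589, -0.2161, 0.1613]
tool_rot: [[0.11, 0.994, 0.0], [0.994, -0.11, -0.0], [-0.0, 0.0, -1.0]]
ft_force: [-0.1, 0.1, -1.7]
grip_width: 0.0107
gripper_force: 69.7
```

Request:
jog_arm([
  [0,0,-0.001],
  [0,0,-0.001],
  [0,0,-0.001],
  [0,0,-0.001],
  [0,0,0],
], hand=[0.004,0.004,0.004,0.004,0.004], yaw=[0,0,0,0,0])

```text
time_s: 18.92
position: [0.4589, -0.2161, 0.1573]
tool_rot: [[0.11, 0.994, -0.0], [0.994, -0.11, 0.0], [0.0, -0.0, -1.0]]
ft_force: [-1.0, 0.8, -2.5]
grip_width: 0.0112
gripper_force: 69.7
```

Request:
jog_arm([
  [0,0,-0.0005],
  [0,0,-0.0005],
  [0,0,-0.0005],
  [0,0,0],
  [0,0,0],
], hand=[0.004,0.004,0.004,0.004,0.004], yaw=[0,0,0,0,0])

```text
time_s: 19.55
position: [0.4589, -0.2161, 0.1559]
tool_rot: [[0.11, 0.994, -0.0], [0.994, -0.11, -0.0], [-0.0, -0.0, -1.0]]
ft_force: [-1.2, 0.6, -0.1]
grip_width: 0.0107
gripper_force: 70.0
```

Request:
jog_arm([
  [0,0,-0.0005],
  [0,0,0],
  [0,0,0],
  [0,0,0],
  [0,0,0],
], hand=[0.004,0.004,0.004,0.004,0.004], yaw=[0,0,0,0,0])

```text
time_s: 20.18
position: [0.4589, -0.2161, 0.1556]
tool_rot: [[0.11, 0.994, 0.0], [0.994, -0.11, -0.0], [-0.0, 0.0, -1.0]]
ft_force: [-1.6, 1.5, 5.5]
grip_width: 0.0108
gripper_force: 70.7
```

Request:
jog_arm([
  [0,0,-0.0005],
  [0,0,0],
  [0,0,0],
  [0,0,0],
  [0,0,0],
], hand=[0.004,0.004,0.004,0.004,0.004], yaw=[0,0,0,0,0])

```text
time_s: 20.8
position: [0.459, -0.2162, 0.1556]
tool_rot: [[0.11, 0.994, 0.001], [0.994, -0.11, -0.001], [-0.001, 0.001, -1.0]]
ft_force: [-3.0, 1.4, 9.7]
grip_width: 0.0111
gripper_force: 71.4
```

Run:
```python
from h import *
for i in range(6):
    s=env.observe();print(s["position"].round(4),s["ft_force"].round(2),s["wrist_torque"].round(3),s["tool_rot"][:,2].round(4))
    env.get_image("top")
```

```text
[ 0.459  -0.2162  0.1556] [-3.04  1.41  9.65] [ 0.201  0.748 -0.031] [ 6.e-04 -7.e-04 -1.e+00]
[ 0.459  -0.2162  0.1556] [-2.33  1.89 10.13] [ 0.309  0.735 -0.021] [ 6.e-04 -6.e-04 -1.e+00]
[ 0.459  -0.2162  0.1556] [-2.2   0.83  9.34] [ 0.295  0.761 -0.068] [ 6.e-04 -7.e-04 -1.e+00]
[ 0.459  -0.2162  0.1556] [-3.27  1.49  8.84] [ 0.269  0.763 -0.028] [ 6.e-04 -7.e-04 -1.e+00]
[ 0.459  -0.2162  0.1556] [-3.34  1.17  8.85] [ 0.268  0.745 -0.062] [ 6.e-04 -7.e-04 -1.e+00]
[ 0.459  -0.2162  0.1556] [-2.96  2.44  9.62] [ 0.307  0.806 -0.073] [ 5.e-04 -7.e-04 -1.e+00]
```

Request:
jog_arm([
  [-0.0005,0,0],
  [0,0,0],
  [0,0,0],
  [0,0,0],
  [0,0,0],
], hand=[0.004,0.004,0.004,0.004,0.004], yaw=[0,0,0,0,0])

```text
time_s: 21.72
position: [0.4585, -0.2162, 0.1552]
tool_rot: [[0.11, 0.994, 0.0], [0.994, -0.11, -0.0], [-0.0, 0.0, -1.0]]
ft_force: [-2.1, 0.1, 5.7]
grip_width: 0.0109
gripper_force: 70.6
```

```bash
cat > o.py <<'E'
from h import *
P=[]
for i in range(6):
    s=env.observe();P.append(np.r_[s["position"]*1e3,s["ft_force"],s["wrist_torque"],s["tool_rot"][:2,2]*1e3]);env.get_image("top")
print(np.mean(P,0).round(2))
E
python3 o.py
```

```text
[ 4.5845e+02 -2.1619e+02  1.5516e+02 -2.4300e+00  6.9000e-01  6.0400e+00
  1.3000e-01  5.9000e-01 -5.0000e-02  2.1000e-01 -3.8000e-01]
```

Request:
jog_arm([
  [-0.0005,0,0],
  [0,0,0],
  [0,0,0],
  [0,0,0],
  [0,0,0],
], hand=[0.004,0.004,0.004,0.004,0.004], yaw=[0,0,0,0,0])

```text
time_s: 22.65
position: [0.4579, -0.2161, 0.1548]
tool_rot: [[0.11, 0.994, -0.0], [0.994, -0.11, -0.0], [-0.0, -0.0, -1.0]]
ft_force: [-1.9, 0.3, 2.9]
grip_width: 0.0108
gripper_force: 70.2
```

```bash
python3 o.py
```

```text
[ 4.5794e+02 -2.1612e+02  1.5479e+02 -1.6100e+00 -4.0000e-02  2.4300e+00
 -6.0000e-02  3.7000e-01 -3.0000e-02 -7.0000e-02 -2.0000e-02]
```

Request:
jog_arm([
  [0,0,-0.0005],
  [0,0,0],
  [0,0,0],
  [0,0,0],
  [0,0,0],
], hand=[0.004,0.004,0.004,0.004,0.004], yaw=[0,0,0,0,0])

```text
time_s: 23.58
position: [0.458, -0.2162, 0.1547]
tool_rot: [[0.11, 0.994, 0.0], [0.994, -0.11, -0.0], [-0.0, 0.0, -1.0]]
ft_force: [-2.0, 0.9, 5.3]
grip_width: 0.0107
gripper_force: 71.0
```

```bash
python3 o.py
```

```text
[ 4.5799e+02 -2.1615e+02  1.5473e+02 -2.2200e+00  6.4000e-01  6.1100e+00
  8.0000e-02  5.6000e-01 -4.0000e-02  3.8000e-01 -3.7000e-01]
```

Still sliding down the flank; keep going in −x.

Request:
jog_arm([
  [-0.0005,0,0],
  [0,0,0],
  [0,0,0],
  [0,0,0],
  [0,0,0],
], hand=[0.004,0.004,0.004,0.004,0.004], yaw=[0,0,0,0,0])

```text
time_s: 24.5
position: [0.4577, -0.2162, 0.1547]
tool_rot: [[0.11, 0.994, 0.001], [0.994, -0.11, -0.0], [-0.0, 0.001, -1.0]]
ft_force: [-2.1, 0.2, 5.8]
grip_width: 0.0107
gripper_force: 70.7
```

```bash
python3 o.py
```

```text
[ 4.5772e+02 -2.1618e+02  1.5470e+02 -9.8000e-01  3.7000e-01  5.1400e+00
  6.0000e-02  2.9000e-01 -4.0000e-02  1.0100e+00 -4.1000e-01]
```

Request:
jog_arm([
  [-0.0005,0,-0.0005],
  [0,0,0],
  [0,0,0],
  [0,0,0],
  [0,0,0],
], hand=[0.004,0.004,0.004,0.004,0.004], yaw=[0,0,0,0,0])

```text
time_s: 25.42
position: [0.4575, -0.2162, 0.1546]
tool_rot: [[0.11, 0.994, 0.002], [0.994, -0.11, -0.001], [-0.001, 0.002, -1.0]]
ft_force: [0.4, 0.8, 8.0]
grip_width: 0.0105
gripper_force: 71.3
```

```bash
python3 o.py
```

```text
[ 4.5754e+02 -2.1625e+02  1.5462e+02 -5.1000e-01  9.8000e-01  7.9300e+00
  2.5000e-01  1.5000e-01 -7.0000e-02  2.1300e+00 -8.4000e-01]
```

Run:
```python
from h import *
t=env.get_image("top");s=env.get_image("side")
red=lambda r,g,b:(r>110)&(g<80)&(b<80)
rt=cen(mask(t,red,(280,305,215,235)));rs=cen(mask(s,red,(310,335,210,260)));print(rt,rs,tri(rs,rt))
o=cv2.imread("pics/side0.png")[:,:,::-1]
d=np.abs(s.astype(int)-o).max(2)[150:195,352:412]; print("bystander diff",(d>60).mean())
r,b=s[:,:,0].astype(int),s[:,:,2].astype(int)
for v in(195,205,210,212,214): print(v,[int(r[v,u]-b[v,u]) for u in range(334,350)])
c=np.array([.4575,-.2147]);a=np.radians(-6.3);Y=np.array([-np.sin(a),np.cos(a)])
print(proj("side",[*(c+Y*.048),.075]),env.observe()["time_s"])
```

```text
** On entry to DLASCL parameter number  4 had an illegal value
 ** On entry to DLASCL parameter number  4 had an illegal value
 ** On entry to DLASCL parameter number  4 had an illegal value
 ** On entry to DLASCL parameter number  4 had an illegal value
 ** On entry to DLASCL parameter number  5 had an illegal value
 ** On entry to DLASCL parameter number  4 had an illegal valueh.py:18: RuntimeWarning: Mean of empty slice.
  v,u=np.nonzero(m); return np.array([u.mean(),v.mean()])
  ret = ret.dtype.type(ret / rcount)
Traceback (most recent call last):
  File "h.py", line 10, in tri
    a,b=np.linalg.lstsq(np.c_[d1,-d2],o2-o1,rcond=None)[0]; A=o1+a*d1;B=o2+b*d2
        ~~~~~~~~~~~~~~~^^^^^^^^^^^^^^^^^^^^^^^^^^^^^^^^
numpy.linalg.LinAlgError: SVD did not converge in Linear Least Squares
```

Probably the arm hides the red grip from above, so I'll use the side view and a looser mask.

Run:
```python
from h import *
t=env.get_image("top");s=env.get_image("side")
red=lambda r,g,b:(r>70)&(r>2*g)&(r>2*b)
for n,im,roi in(("top",t,(275,310,210,240)),("side",s,(305,345,215,265))):
    m=mask(im,red,roi);print(n,m.sum(),cen(m) if m.any() else 0)
o=cv2.imread("pics/side0.png")[:,:,::-1]
d=np.abs(s.astype(int)-o).max(2)[150:195,358:412]; print("bystander diff",(d>60).mean())
r,b=s[:,:,0].astype(int),s[:,:,2].astype(int)
for v in(195,205,208,209,210,211,212,213,214): print(v,[int(r[v,u]-b[v,u]) for u in range(334,350)])
c=np.array([.4575,-.2147]);a=np.radians(-6.3);Y=np.array([-np.sin(a),np.cos(a)])
print(proj("side",[*(c+Y*.048),.075]),env.observe()["time_s"])
```

```text
top 0 0
side 55 [322.49090909 236.41818182]
bystander diff 0.07325102880658436
195 [-27, -47, -11, -10, -12, -13, -13, 39, 59, 50, 45, 46, 46, 46, 46, 46]
205 [-11, -12, -10, -14, -15, -14, -22, 52, 56, 47, 47, 20, -3, -4, -3, -4]
208 [-10, -14, -11, -11, -12, -15, -20, 56, 60, 53, 18, -15, -14, -10, -6, -3]
209 [-12, -13, -12, -11, -13, -17, -22, 29, 39, 34, -17, -15, -12, -14, -8, -3]
210 [-12, -13, -13, -13, -12, -17, -17, -8, -1, -6, -15, -14, -13, -12, -9, -6]
211 [-14, -15, -15, -15, -12, -15, -13, -13, -14, -14, -13, -14, -13, -13, -14, -9]
212 [-14, -13, -14, -13, -14, -14, -14, -12, -14, -15, -12, -14, -14, -13, -12, -13]
213 [-14, -15, -13, -14, -13, -12, -14, -16, -13, -12, -12, -11, -15, -11, -11, -13]
214 [-13, -16, -14, -15, -10, -12, -18, -17, -15, -13, -12, -13, -16, -12, -11, -14]
[341.56496621 210.14781009] 25.925
```

Run:
```python
from h import *
Y=np.array([.109,.994])
for P in((.4593,-.2140,.2021),(.4575,-.2162,.1546)):
    print(proj("side",[*(np.array(P[:2])+.048*Y),P[2]-.0796]))
```

```text
[340.91101406 192.13631657]
[341.78195711 209.79458648]
```

```bash
python3 -c "
from rig import env
print(env.close_job())"
```

```text
the job is handed in; nothing more can be done
None
```

I handed in the job at about 26 s: the pin lies released in both forks with its red grip outward, and the gripper holds the cover upright with its knuckles seated in the hinge at about 8 N; I didn't touch the bottle or jar, and seating was judged from force and position readings because my picture views were used up.

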